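# Put the markers away cap-down in the organiser's covered slots

## Task

Put the two thick markers away in the covered slots at the end of the desk organiser: swing the black lid fully up, then push each marker along its own groove, without lifting it out, until it tips over the open end and drops cap-down into the slot below. Then shut the lid over them. Leave the slim ball pen lying in its groove and do not disturb the staplers and the tape roll on the desk.

Things in the scene. Friction and masses are not known exactly. Their poses are not given: they have to be found in the camera images.
- organiser: Grey desk organiser, 101 (x) x 246 (y) x 142 mm high, fixed; origin at the centre of its underside, drawer fronts face its -x. On top, three grooves along its y, centred at x = -33, 0, +33 mm, each 25 mm wide, floor at z = 134 mm, between ribs 8 mm wide and 8 mm high. They run from a closed end (8 mm high wall) at y = +119 mm to the open end at y = -55 mm, above the well.
- groove_end (a point): Open end of the middle groove, on its floor (organiser x 0, y -55, z 134 mm). A marker pushed over this edge tips in once its balance point has passed it.
- well (a point): Floor of the well, centre of the middle slot (organiser x 0, y -87, z 6 mm); axes as the organiser's. The well has three slots in line with the grooves, each 25 mm wide (x) and 64 mm long (y -55 to -119 mm), 128 mm deep below the groove floor; its outer walls and dividers reach up to z = 142 mm.
- lid (a joint): Angle of the black lid over the well, rad: 0 shut, 1.75 fully open, leaning back just past upright, where it stays; below about 1.57 it falls shut by its own weight (60 g, free hinge). The lid is 101 (x) x 68 x 4 mm. It opens by its knob, moved in an arc about the hinge, and shuts by pushing it back over upright from outside.
- lid_hinge (a point): Middle of the lid's hinge, which runs along the organiser's x on the well's outer wall (organiser x 0, y -121, z 142 mm). The shut lid reaches from here 68 mm towards +y and blocks the grooves' open ends. This point's axes turn with the lid.
- lid_knob (a point): Centre of the small metal ball knob (16 mm ball on a thin stem) on the lid's upper face; moves with the lid. It is 56 mm from the hinge line along the lid, its centre 22 mm above the lid's upper face. Lid shut: organiser x 0, y -65, z 168 mm. Lid open: the knob points outward (-y), its centre at about y -157, z 192 mm.
- marker_1: Thick marker, white barrel with black cap, 116 mm long, 20 mm thick, about 32 g, balance point 5 to 6 mm from mid-length towards the cap; lies loose in one of the grooves (which one varies). Origin at mid-length on its underside as it lies, its y axis along it; the cap end is at y = -58 mm and points to the well.
- marker_2: The other thick marker, the same as marker_1, in another groove.
- marker_1_cap (a point): Cap end of marker_1, on its axis.
- marker_1_tail (a point): Blunt end of marker_1, on its axis.
- marker_2_cap (a point): Cap end of marker_2, on its axis.
- marker_2_tail (a point): Blunt end of marker_2, on its axis.
- ball_pen: Slim metal ball pen, 138 mm long, 9 mm wide, 11 mm high, lying loose in the remaining groove; stays there. Origin at mid-length on its underside, y axis along it.
- stapler_dark: Black desk stapler with cream top, 147 x 37 x 75 mm, loose bystander to the left; origin at the centre of its underside.
- stapler_pale: White desk stapler, 132 x 35 x 70 mm, loose bystander to the right; origin at the centre of its underside.
- tape: Roll of tape lying flat, 53 mm across, 15 mm high, loose bystander to the right; origin at the centre of its underside.

How it is judged:
On the way, in this order (a step that is already met when the one before it is completed fails the run):
1. the lid is swung fully up (past upright, so that it stays) (value of joint lid above 1.6 rad), for 0.2 s.
2. both markers stand cap-down in the slots (z of each of marker_1_cap, marker_2_cap in the frame of well below 0.025 m and z of marker_1_tail in the frame of well between 0.07 and 0.13 m and x of marker_1 in the frame of well between -0.05 and 0.05 m and y of marker_1 in the frame of well between -0.036 and 0.036 m and z of marker_2_tail in the frame of well between 0.07 and 0.13 m and x of marker_2 in the frame of well between -0.05 and 0.05 m and y of marker_2 in the frame of well between -0.036 and 0.036 m), for 0.2 s.
At the end, for the whole second after the job is handed in: Both markers stand cap-down in slots of the well (cap end within 25 mm of the floor, blunt end above and below the rim), at rest; the lid is shut (under 0.06 rad); the ball pen lies within 30 mm of where it was (all of step 2 and value of joint lid below 0.06 rad and distance of ball_pen from where it was at the start of the episode below 0.03 m and linear speed of each of marker_1, marker_2 below 0.02 m/s); the robot touches nothing.
It fails at once if a marker is lifted more than 50 mm above the grooves (z of any of marker_1, marker_2 in the frame of organiser above 0.184 m).
It fails at once if the ball pen is moved more than 30 mm (distance of ball_pen from where it was at the start of the episode above 0.03 m).
It fails at once if a stapler or the tape roll is moved more than 30 mm (distance of any of stapler_dark, stapler_pale, tape from where it was at the start of the episode above 0.03 m).
It also fails if it takes over 67 s, if anything falls off the work surface, if the arm or the gripper's body presses on something with over 40 N, if the wrist force passes 120 N, or if a joint passes its speed limit or range.

## Robot

A 6-joint arm with a two-finger parallel gripper is mounted at the origin on a cart in front of the work surface, level with it; the furniture and walls round the work are solid. World frame = base frame: x ahead of the robot, y to its left, z up, the work surface at z = 0. Lengths are in m, angles in rad, forces in N, time in s.
With the tool pointing down it reaches from about 0.35 to 0.975 m from the base axis. Payload 4.9 kg.
Tool frame: the origin (TCP) lies between the finger pads; the fingertips stand 25 mm ahead of it and the grasp point (between the pads) lies 6 mm ahead of it (manip.tcp_to_tips is the z of the fingertips in the tool frame, in m); z points along the fingers, y is the line along which they close (so a half turn about z gives the same grasp; the last joint's range is limited). The gripper opens to 85 mm and grips with 20 to 120 N. Pads are 22 mm wide; open, the fingers measure 114 mm over their backs; the gripper's body (76 mm by 85 mm) begins 54 mm behind the grasp point. The pads swing forward as they close: fully open they stand 13 mm farther back than shut.
Start: joints at [-0.119, 0.053, 1.613, -0, 1.476, -0.119], TCP at [0.625, 0, 0.256] pointing down, gripper open.
Joint ranges: [-3.01, 3.01], [-1.01, 2.22], [0.06, 2.58], [-1.02, 4.17], [0.09, 2.62], [-3.14, 3.14]. Speed limits (rad/s): [2.57, 2.57, 3.14, 3.14, 3.14, 3.14].

## Interface

Orientations are given as a unit quaternion [w, x, y, z].
In Python, from plant import manip gives the robot as it stands. The module is installed in compiled form; this text tells all that it offers.
- The arm moves only by the tool arm_command, never from a script. Its argument "moves" is a list of rows, each a list of 3 entries, a list of its own where there are three numbers: the opening, from -1 (shut) to 1 (fully open), then the shift along the tool's x, y, z in units of 0.15 m (1.0 is 0.15 m), then the turn about the tool's z in units of 2 pi rad (1.0 is 2 pi rad). A call has 1 to 20 rows; each row is the pose to reach, as a shift and turn from the pose commanded when the call began, along the tool's axes at that moment, turning the shorter way round; what a row does not reach only later rows make up. A row lasts 1/12 s, in which the tool goes at most 41.7 mm and 7.16 degrees, less where a joint would pass 70% of its speed; a pose out of reach is approached as far as the arm can. A call with a number of a shift or a turn outside -1 to 1 is refused whole. A call with a gripper value outside its range is refused whole. The fingers move at their own pace and stop on an object; the grip force is fixed at half the most. Time passes only in rows, so rows that repeat a pose let the fingers close. It gives the time, the measured TCP pose, the force, the opening and the grip force at its end, in the units of the state.
- manip.state(): the state, without advancing time (a new reading comes with each control period).
- manip.grab_frame(name): name is "scene" or "side" or "wrist"; returns a dict with "frame" (420x560x3 uint8, red, green, blue), "fx", "fy", "cx", "cy" (pixels), "R" (3x3) and "t" (3): a world point X has camera coordinates R X + t. Camera axes: x right, y down, z forward; pixel columns grow to the right and rows downward; lengths in m; the calibration is good to about 2 mm. The wrist camera is an equidistant fisheye: a pixel r from the principal point sees the ray r / f radians off the axis. A picture is of the moment at which its call begins. There is no depth.
- manip.job_done(): hands the job in; it is judged then, once.
Trained networks look in a picture, given as the dict that the camera call returned (one of the last four; its "shot" number tells which), for a name from the list of things; names that differ only in an ending like _2 or _b are one class to them, and where a whole thing is asked for, a point or a joint stands for the part that bears it (a point fixed in the world has none). Each returns a list of dicts, best first, with "confidence" (0 to 1); they miss things now and then, are a little off and sometimes report something else, mostly with a low value. They report only what shows in the picture. A call takes as long as a camera call.
- manip.search_frame(picture, target): "extent" ([left, top, right, bottom] in pixels, round what is visible of it).
The state is a dict: "time": time; "joint_pos": joint angles; "joint_vel": joint speeds; "joint_efforts": joint torques, N m; "tool_pos": TCP position; "tool_rot": TCP orientation; "contact_force": force on the tool from outside, world axes, zero at the start; "ft_torque": the same for the moment, N m; "gripper_width": opening from 0.0 (shut) to 1.0 (fully open); "grasp_force": force on a finger pad.
Only numpy, scipy, OpenCV 4.12 (cv2) and the standard library are available. Lean on these libraries where they do the work, as an engineer would, in place of code of your own. Each camera call takes 0.05 s, during which the arm holds its last target. There are 200 camera calls.

## Working session

There is one attempt and no reset: what is moved stays moved. The work goes in short steps, Python scripts to look and compute and a tool call to move; the robot and the scene stay as the last step left them, time stands still between calls to the robot, and variables do not carry over. Pictures are saved under pics/ and viewed, at most 10 in all, crops included, and the job is handed in when it is done.

Besides the shell and the picture viewer there is one more tool, called by a JSON object that holds its "op" and its "data". arm_command: Moves the arm, as the interface text tells. Shifts and turns lie within -1 to 1; 1 stands for 0.15 m of shift or 2 pi rad of turn. Its arguments: {"type":"object","properties":{"moves":{"type":"array"}},"required":["moves"]}

```bash
mkdir -p pics
cat > h.py <<'E'
import numpy as np, cv2
from plant import manip
def grab(n,f=None):
    p=manip.grab_frame(n)
    if f: cv2.imwrite('pics/'+f,cv2.cvtColor(p['frame'],cv2.COLOR_RGB2BGR))
    return p
def ray(p,u,v):
    R=np.array(p['R']);t=np.array(p['t'])
    d=R.T@np.array([(u-p['cx'])/p['fx'],(v-p['cy'])/p['fy'],1.]);return -R.T@t,d
def atz(p,u,v,z):
    o,d=ray(p,u,v);return o+d*(z-o[2])/d[2]
def proj(p,X):
    c=np.array(p['R'])@np.asarray(X,float)+np.array(p['t']);return c[:2]/c[2]*[p['fx'],p['fy']]+[p['cx'],p['cy']]
E
python3 - <<'E'
from h import *
a=grab('scene','s0.png');b=grab('side','d0.png')
for p in(a,b):
  print(-np.array(p['R']).T@p['t'], np.array(p['R'])[2])
  for n in['organiser','lid','lid_knob','marker_1','ball_pen','stapler_dark','stapler_pale','tape']:
    print(n,[(np.round(d['extent']),round(d['confidence'],2)) for d in manip.search_frame(p,n)[:3]])
s=manip.state();print(s)
cv2.imwrite('pics/both0.png',cv2.cvtColor(np.vstack([cv2.resize(a['frame'],None,fx=.7,fy=.7),cv2.resize(b['frame'],None,fx=.7,fy=.7)]),cv2.COLOR_RGB2BGR))
E
```

```text
[-0.09695518 -0.53677896  0.88914975] [ 0.55943399  0.47796796 -0.67718553]
organiser [(array([227., 169., 334., 261.]), 0.96), (array([166., 183., 215., 213.]), 0.48)]
lid [(array([288., 188., 330., 224.]), 0.57)]
lid_knob [(array([288., 188., 326., 220.]), 0.81)]
marker_1 [(array([244., 177., 285., 195.]), 0.54), (array([228., 166., 331., 259.]), 0.29), (array([261., 173., 297., 193.]), 0.24)]
ball_pen [(array([238., 188., 279., 204.]), 0.44)]
stapler_dark [(array([168., 179., 214., 215.]), 0.94)]
stapler_pale [(array([368., 269., 425., 302.]), 0.72)]
tape [(array([351., 329., 376., 350.]), 0.69)]
[ 0.52022798 -1.0568638   0.60254038] [ 0.02819045  0.9049919  -0.42449377]
organiser [(array([261., 177., 314., 257.]), 0.68)]
lid [(array([273., 192., 309., 209.]), 0.7)]
lid_knob [(array([271., 190., 312., 212.]), 0.77)]
marker_1 [(array([288., 178., 300., 199.]), 0.55), (array([277., 180., 286., 199.]), 0.41)]
ball_pen [(array([270., 186., 275., 200.]), 0.58)]
stapler_dark [(array([248., 171., 258., 208.]), 0.77), (array([290., 177., 299., 199.]), 0.16)]
stapler_pale [(array([278., 28
[... 160 characters left out ...]
01,  5.27002643e-02,  1.61288639e+00, -9.85346484e-06,
        1.47597860e+00, -1.18987025e-01]), 'joint_vel': array([-1.36954137e-03,  5.09995172e-05, -9.06768050e-04, -4.34281336e-04,
        1.17812278e-03, -1.04534763e-03]), 'joint_efforts': array([-3.37105303e-04, -3.93677974e+01, -3.70464885e+01, -2.34370073e-04,
        4.27475043e-04,  7.99701979e-06]), 'tool_pos': array([6.24992024e-01, 1.23521627e-05, 2.56311552e-01]), 'tool_rot': array([1.38016821e-05, 7.07103404e-01, 7.07110159e-01, 4.61452046e-06]), 'contact_force': array([-0.02236603, -0.46467877, -0.15605823]), 'ft_torque': array([-0.03326177, -0.04150104,  0.00716434]), 'grasp_force': 0.0, 'gripper_width': 0.9991587427386549}
```

View pics/s0.png

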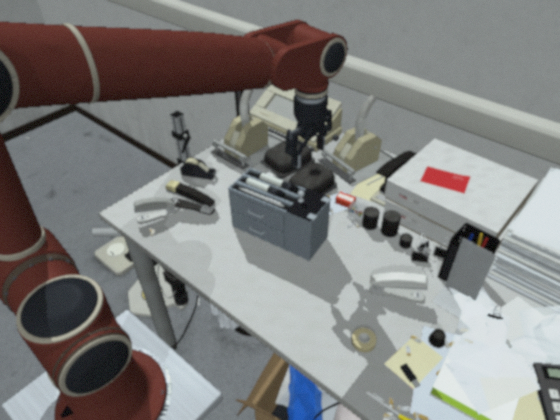

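View pics/d0.png

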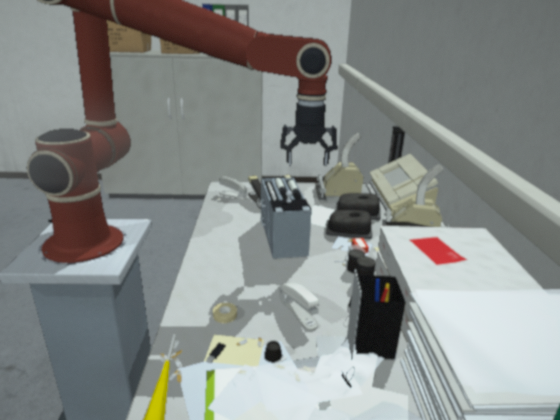

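Run:
```python
from h import *
a=cv2.imread('pics/s0.png')[155:275,210:350];b=cv2.imread('pics/d0.png')[165:265,240:330]
a=cv2.resize(a,(560,480),interpolation=3);b=cv2.resize(b,(432,480),interpolation=3)
cv2.imwrite('pics/c0.png',cv2.resize(np.hstack([a,b]),(800,388)))
w=grab('wrist','w0.png');print(w['fx'],w['cx'],w['cy'],w['R'],w['t'])
```

```text
325.19226210127806 278.8337659372289 209.03971008518974 [[ 9.99999674e-01 -7.01734128e-04  3.98741846e-04]
 [-7.85947151e-04 -9.59033277e-01  2.83292349e-01]
 [ 1.83610790e-04 -2.83292570e-01 -9.59033517e-01]] [-0.62501115 -0.03653791  0.37893324]
```

View pics/c0.png

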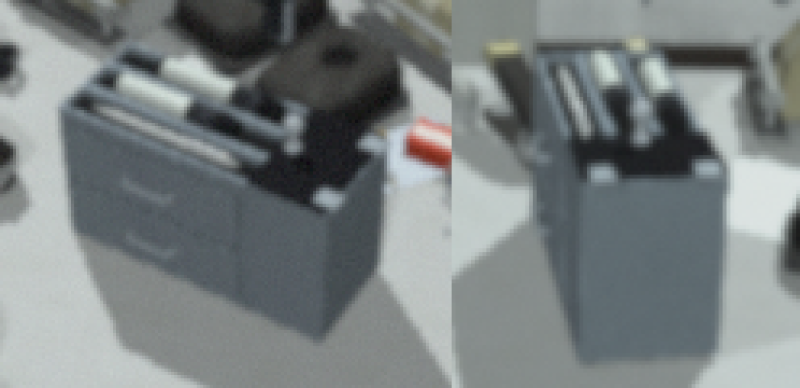

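View pics/w0.png

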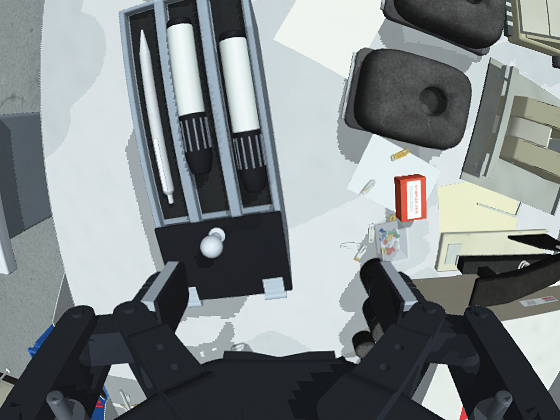

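```bash
cat >> h.py <<'E'
def wproj(p,X):
    c=np.array(p['R'])@np.asarray(X,float)+np.array(p['t']);r=np.hypot(c[0],c[1]);th=np.arctan2(r,c[2])
    return p['fx']*th*c[:2]/r+[p['cx'],p['cy']]
def wray(p,u,v):
    d=np.array([u-p['cx'],v-p['cy']]);r=np.hypot(*d);th=r/p['fx']
    R=np.array(p['R']);return -R.T@np.array(p['t']),R.T@np.r_[d/r*np.sin(th),np.cos(th)]
def watz(p,u,v,z):
    o,d=wray(p,u,v);return o+d*(z-o[2])/d[2]
def o2w(q,X):
    c,s=np.cos(q[2]),np.sin(q[2]);return np.array([q[0]+c*X[0]-s*X[1],q[1]+s*X[0]+c*X[1],X[2]])
E
python3 - <<'E'
from h import *
from scipy.optimize import least_squares
w=grab('wrist')
P=[((-.0505,-.053,.146),(156,228)),((.0505,-.053,.146),(279,210)),((0,-.065,.168),(211,245)),((.0505,-.121,.146),(292,288))]
f=lambda q:np.concatenate([wproj(w,o2w(q,X))-u for X,u in P])
r=least_squares(f,[.55,.1,0]);q=r.x;print(q,np.round(r.fun,1))
def inv(X):
    d=X[:2]-q[:2];c,s=np.cos(q[2]),np.sin(q[2]);return np.round([c*d[0]+s*d[1],-s*d[0]+c*d[1]],4)
for n,u,z in[('edgeL',(120,12),.142),('m1 tail',(180,20),.144),('m1cap',(200,174),.142),('m2tail',(234,34),.144),('m2cap',(254,190),.142),('pen',(143,30),.14),('pen',(170,203),.14),('rib',(204,215),.142),('rib',(243,213),.142)]: print(n,inv(watz(w,*u,z)))
a=grab('scene');b=grab('side')
# scene checks: pixel of corners
g=[(-.0505,-.123,.142),(-.0505,-.123,0),(-.0505,.123,.142),(0,-.065,.168)]
for p in(a,b):print([np.round(proj(p,o2w(q,X))) for X in g])
for p,nm in((a,'stapler_dark'),(a,'stapler_pale'),(a,'tape')):
  e=manip.search_frame(p,nm)[0]['extent'];print(nm,atz(p,(e[0]+e[2])/2,(e[1]+e[3])/2,.03))
E
```

```text
[0.56804939 0.04908631 0.15243219] [-3.   0.1  1.3 -0.8  0.3  0.2  1.   1.1]
edgeL [-0.0472  0.1207]
m1 tail [0.0007 0.0979]
m1cap [-0.0041 -0.0183]
m2tail [0.0379 0.0777]
m2cap [ 0.0335 -0.0367]
pen [-0.0303  0.0998]
pen [-0.0334 -0.0367]
rib [-0.0077 -0.0498]
rib [ 0.0223 -0.0528]
[array([311., 221.]), array([309., 261.]), array([227., 187.]), array([301., 193.])]
[array([273., 212.]), array([272., 259.]), array([260., 178.]), array([288., 193.])]
stapler_dark [0.49390356 0.31864351 0.03      ]
stapler_pale [ 0.5930852  -0.30021896  0.03      ]
tape [ 0.40824242 -0.32027059  0.03      ]
```

{"op": "arm_command", "data": {"moves": [[0,[-0.1,-0.31,0],-0.0243],[0,[-0.1,-0.31,0],-0.0243],[0,[-0.1,-0.31,0],-0.0243],[0,[-0.1,-0.31,0],-0.0243]]}}

```text
time: 1.58
tool_pos: [0.5787, -0.0151, 0.2568]
tool_rot: [0.001, 0.652, 0.759, 0.0]
contact_force: [-0.0, 0.4, -0.4]
gripper_width: 0.5
grasp_force: 0.0
```

Run:
```python
from h import *
w=grab('wrist','w1.png');import pickle;pickle.dump(w,open('w1.pkl','wb'))
im=cv2.imread('pics/w1.png');cv2.imwrite('pics/w1c.png',cv2.resize(im[0:330,130:430],(545,600),interpolation=3))
s=manip.state();print(s['tool_pos'],s['tool_rot'],s['time'],s['gripper_width'])
```

```text
[ 0.57925424 -0.01498907  0.25719989] [7.98229672e-04 6.51497125e-01 7.58650422e-01 6.29518299e-04] 1.6333 0.5002988708187135
```

View pics/w1c.png

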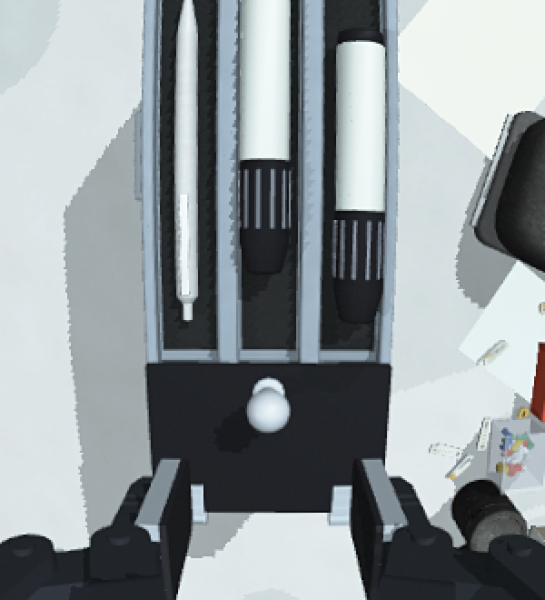

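Run:
```python
from h import *
import pickle
from scipy.optimize import least_squares
w=pickle.load(open('w1.pkl','rb'));s=np.array([300/545,330/600])
px=lambda u,v:np.array([u,v])*s+[130,0]
P=[((-.0505,-.053,.146),px(146,364)),((.0505,-.053,.146),px(391,363)),((0,-.065,.168),px(268,411)),((-.0165,-.053,.142),px(228.5,362)),((.0165,-.053,.142),px(311,362))]
L=[((-.0165,.1,.142),px(228,0)),((.0165,.1,.142),px(312,0))] # fit row free: only col
f=lambda q:np.concatenate([wproj(w,o2w(q,X))-u for X,u in P]+[[ (wproj(w,o2w(q,(X[0],yy,X[2])))-u)[0]] for (X,u),yy in zip(L,(.07,.07))])
r=least_squares(f,[.568,.049,.152]);q=r.x;print(q,np.round(r.fun,1))
np.save('q.npy',q)
def inv(X):
    d=X[:2]-q[:2];c,s=np.cos(q[2]),np.sin(q[2]);return np.round([c*d[0]+s*d[1],-s*d[0]+c*d[1]],4)
for n,u,z in[('edgebot',(270,511),.146),('m1cap',(265,272),.142),('m2tail',(360,30),.144),('m2cap',(357,322),.142),('pen',(187,0),.142),('pen',(187,318),.14),('ribtop',(228,0),.142)]: print(n,inv(watz(w,*px(*u),z)))
st=manip.state();T=st['tool_pos'];print('tcp in org',inv(T));x,y,z,ww=0,0,0,0
from scipy.spatial.transform import Rotation as R
k=st['tool_rot'];M=R.from_quat(np.r_[k[1:],k[0]]).as_matrix();print(M)
K=o2w(q,(0,-.065,.178));print('knob tcp',K,'tool shift',M.T@(K-T)/.15)
```

```text
[0.56876774 0.04821682 0.14797462] [-0.7 -0.   1.3  0.8  0.5 -0.2 -0.  -0.3 -0.8 -0.2 -0.4  0.2]
edgebot [ 0.0006 -0.1196]
m1cap [-0.0017 -0.0166]
m2tail [0.035  0.0815]
m2cap [ 0.0354 -0.0364]
pen [-0.0327  0.095 ]
pen [-0.0333 -0.0353]
ribtop [-0.0164  0.0943]
tcp in org [ 0.0011 -0.0641]
[[-1.51101719e-01  9.88516132e-01  2.03141328e-03]
 [ 9.88518142e-01  1.51102200e-01 -8.49200263e-05]
 [-3.90895832e-04  1.99525732e-03 -9.99997933e-01]]
knob tcp [ 0.57835103 -0.01607284  0.178     ] tool shift [-0.00602593 -0.0080975   0.52798655]
```

{"op": "arm_command", "data": {"moves": [[0,[-0.006,-0.008,0.25],0],[0,[-0.006,-0.008,0.45],0],[0,[-0.006,-0.008,0.52],0],[0,[-0.006,-0.008,0.52],0],[-1,[-0.006,-0.008,0.52],0],[-1,[-0.006,-0.008,0.52],0],[-1,[-0.006,-0.008,0.52],0],[-1,[-0.006,-0.008,0.52],0],[-1,[-0.006,-0.008,0.52],0],[-1,[-0.006,-0.008,0.52],0],[-1,[-0.006,-0.008,0.52],0],[-1,[-0.006,-0.008,0.52],0]]}}

```text
time: 2.63
tool_pos: [0.5781, -0.0163, 0.181]
tool_rot: [0.001, 0.651, 0.759, 0.0]
contact_force: [-5.0, -0.3, 5.7]
gripper_width: 0.144
grasp_force: 58.5
```

Run:
```python
import numpy as np
for t in np.linspace(0,1.73,12)[1:]:
    a=np.arctan2(26,56)+t;r=np.hypot(56,26)
    print(round(t,2),round((r*np.cos(a)-56)/150,3),round(-(r*np.sin(a)-26)/150,3))
```

```text
0.16 -0.032 -0.056
0.31 -0.072 -0.107
0.47 -0.12 -0.151
0.63 -0.173 -0.186
0.79 -0.232 -0.213
0.94 -0.295 -0.231
1.1 -0.359 -0.238
1.26 -0.423 -0.235
1.42 -0.487 -0.222
1.57 -0.547 -0.2
1.73 -0.604 -0.168
```

{"op": "arm_command", "data": {"moves": [[-1,[-0.032,0,-0.056],0],[-1,[-0.072,0,-0.107],0],[-1,[-0.12,0,-0.151],0],[-1,[-0.173,0,-0.186],0],[-1,[-0.232,0,-0.213],0],[-1,[-0.232,0,-0.213],0]]}}

```text
time: 3.13
tool_pos: [0.5832, -0.0525, 0.211]
tool_rot: [0.001, 0.652, 0.758, -0.0]
contact_force: [0.2, 1.6, -2.7]
gripper_width: 0.14
grasp_force: 59.2
```

Run:
```python
from h import *
w=grab('side')
im=cv2.cvtColor(w['frame'],cv2.COLOR_RGB2BGR)[130:270,220:350];cv2.imwrite('pics/d2.png',cv2.resize(im,None,fx=4,fy=4,interpolation=3))
```

```text
(no output)
```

View pics/d2.png

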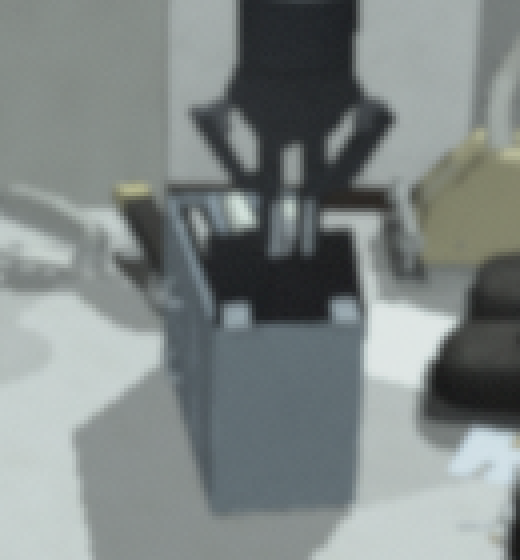

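{"op": "arm_command", "data": {"moves": [[-1,[-0.063,0,-0.018],0],[-1,[-0.127,0,-0.025],0],[-1,[-0.191,0,-0.022],0],[-1,[-0.255,0,-0.009],0],[-1,[-0.315,0,0.013],0],[-1,[-0.372,0,0.045],0],[-1,[-0.372,0,0.045],0],[-1,[-0.372,0,0.045],0]]}}

```text
time: 3.85
tool_pos: [0.5908, -0.1061, 0.2026]
tool_rot: [-0.001, 0.651, 0.759, -0.0]
contact_force: [1.2, -0.4, 0.6]
gripper_width: 0.001
grasp_force: 0.0
```

Run:
```python
from h import *
w=grab('wrist','w3.png')
```

```text
(no output)
```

View pics/w3.png

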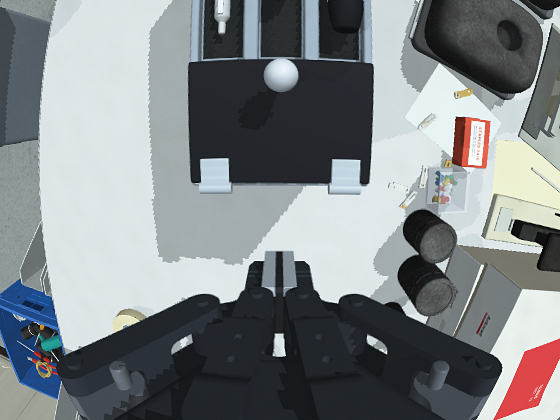

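Run:
```python
from h import *
from scipy.spatial.transform import Rotation as R
q=np.load('q.npy');w=grab('wrist');s=manip.state();T=s['tool_pos'];k=s['tool_rot'];M=R.from_quat(np.r_[k[1:],k[0]]).as_matrix()
print(manip.tcp_to_tips,s['gripper_width'])
for d in(0,.006,.015,.025):print(d,[np.round(wproj(w,T+M@np.array([e,0,d])),1) for e in(-.011,0,.011)])
for z in(.16,.164,.168,.172): print('knob',z,wproj(w,o2w(q,(0,-.065,z))))
# knob radius in px
print(wproj(w,o2w(q,(.008,-.065,.168)))-wproj(w,o2w(q,(-.008,-.065,.168))))
print(wproj(w,o2w(q,(0.0505,-.053,.146))),wproj(w,o2w(q,(-.0505,-.053,.146))),wproj(w,o2w(q,(0.0505,-.121,.146))))
```

```text
0.025 -0.002105139847729655
0 [array([279.5, 315.1]), array([279.5, 293.9]), array([279.5, 270.7])]
0.006 [array([279.5, 307.6]), array([279.5, 286.7]), array([279.5, 264.2])]
0.015 [array([279.4, 297.1]), array([279.4, 277. ]), array([279.4, 255.3])]
0.025 [array([279.4, 286.7]), array([279.4, 267.3]), array([279.4, 246.6])]
knob 0.16 [281.25038207  78.1042036 ]
knob 0.164 [281.30851608  77.15103668]
knob 0.168 [281.36968553  76.14867351]
knob 0.172 [281.43413326  75.09322513]
[34.73606807  0.18973579]
[374.35328578  63.68179965] [187.61458682  62.68917128] [370.12510105 185.13244454]
```

```bash
cat >> h.py <<'E'
def shift(X):
    from scipy.spatial.transform import Rotation as R
    q=np.load('q.npy');s=manip.state();T=s['tool_pos'];k=s['tool_rot'];M=R.from_quat(np.r_[k[1:],k[0]]).as_matrix()
    d=T[:2]-q[:2];c,sn=np.cos(q[2]),np.sin(q[2])
    print('tcp org',np.round([c*d[0]+sn*d[1],-sn*d[0]+c*d[1],T[2]],4),'F',np.round(s['contact_force'],1),'t',s['time'],'shift',np.round(M.T@(o2w(q,X)-T)/.15,3))
E
python3 -c "
from h import *
shift((0,-.065,.1735))"
```

```text
tcp org [-0.0006 -0.1553  0.2033] F [ 0.3  0.9 -0.9] t 3.95 shift [0.602 0.007 0.199]
```

{"op": "arm_command", "data": {"moves": [[-0.1,[0,0.007,-0.2],0],[-0.1,[0.25,0.007,-0.2],0],[-0.1,[0.5,0.007,-0.2],0],[-0.1,[0.6,0.007,-0.1],0],[-0.1,[0.6,0.007,0.1],0],[-0.1,[0.6,0.007,0.19],0],[-0.1,[0.6,0.007,0.19],0],[-0.1,[0.6,0.007,0.19],0],[-0.1,[0.6,0.007,0.19],0]]}}

```text
time: 4.7
tool_pos: [0.5792, -0.0171, 0.1762]
tool_rot: [0.001, 0.651, 0.759, 0.0]
contact_force: [0.2, 0.7, 0.2]
gripper_width: 0.448
grasp_force: 0.0
```

```bash
python3 -c "
from h import *
shift((0,-.065,.1735))
w=grab('wrist','w4.png');cv2.imwrite('pics/w4c.png',cv2.resize(cv2.imread('pics/w4.png')[150:330,180:380],None,fx=3,fy=3,interpolation=3))"
```

```text
tcp org [ 0.0007 -0.0661  0.1762] F [0.2 0.7 0.2] t 4.7 shift [ 0.007 -0.004  0.018]
```

View pics/w4c.png

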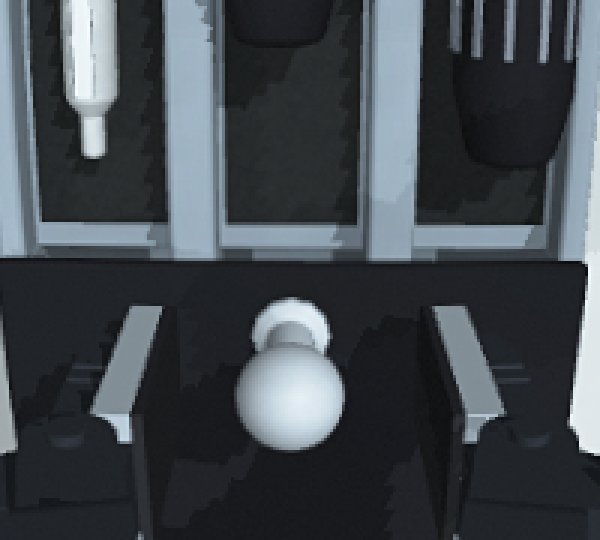

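{"op": "arm_command", "data": {"moves": [[-0.1,[0.005,-0.004,0.012],0],[-0.5,[0.005,-0.004,0.012],0],[-1,[0.005,-0.004,0.012],0],[-1,[0.005,-0.004,0.012],0],[-1,[0.005,-0.004,0.012],0],[-1,[0.005,-0.004,0.012],0],[-1,[0.005,-0.004,0.012],0],[-1,[0.005,-0.004,0.012],0],[-1,[0.005,-0.004,0.012],0]]}}

```text
time: 5.5
tool_pos: [0.578, -0.0161, 0.1739]
tool_rot: [0.0, 0.651, 0.759, -0.0]
contact_force: [-3.1, -2.3, 5.7]
gripper_width: 0.141
grasp_force: 58.4
```

{"op": "arm_command", "data": {"moves": [[-1,[-0.032,0,-0.056],0],[-1,[-0.072,0,-0.107],0],[-1,[-0.12,0,-0.151],0],[-1,[-0.173,0,-0.186],0],[-1,[-0.232,0,-0.213],0],[-1,[-0.295,0,-0.231],0],[-1,[-0.359,0,-0.238],0],[-1,[-0.359,0,-0.238],0],[-1,[-0.359,0,-0.238],0]]}}

```text
time: 6.25
tool_pos: [0.5861, -0.0702, 0.2083]
tool_rot: [0.0, 0.651, 0.759, -0.0]
contact_force: [1.5, 0.9, -5.6]
gripper_width: 0.134
grasp_force: 61.1
```

```bash
python3 -c "
from h import *
shift((0,-.12,.21))
w=grab('wrist','w5.png');"
```

```text
tcp org [-0.0003 -0.1197  0.2083] F [ 1.5  0.9 -5.6] t 6.25 shift [-0.002  0.002 -0.011]
```

View pics/w5.png

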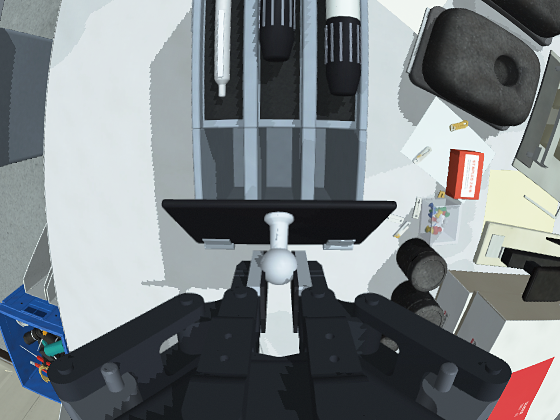

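```bash
python3 -c "
from h import *
q=np.load('q.npy');w=grab('wrist')
for t in np.arange(.8,1.5,.1):
    a=np.arctan2(26,56)+t;r=np.hypot(56,26)
    y,z=-.121+r*np.cos(a)/1e3,.142+r*np.sin(a)/1e3
    ye,ze=-.121+.068*np.cos(t)-.004*np.sin(t),.142+.068*np.sin(t)+.004*np.cos(t)
    print(round(t,1),round(y,4),round(z,4),wproj(w,o2w(q,(0,y,z))),wproj(w,o2w(q,(.05,ye,ze))))
"
```

```text
0.8 -0.1006 0.2003 [280.06272442 246.11033157] [395.16239202 187.56977448]
0.9 -0.1066 0.202 [279.99996884 260.63625627] [397.25984476 202.00985928]
1.0 -0.1126 0.2032 [279.93001516 274.59168704] [398.72232863 217.46032621]
1.1 -0.1188 0.2037 [279.85507117 287.63632297] [399.46487928 233.52205876]
1.2 -0.1249 0.2036 [279.77743196 299.49926836] [399.44260243 249.74186078]
1.3 -0.1311 0.2029 [279.69928324 309.98929621] [398.65773958 265.65214556]
1.4 -0.1371 0.2016 [279.62255463 318.9938033 ] [397.15911332 280.81373591]
```

{"op": "arm_command", "data": {"moves": [[0,[0,0,0],0],[0,[0,0,0],0],[-0.1,[0,0,-0.3],0.02],[-0.3,[0,0,-0.3],0.04],[-0.34,[0.1,0,-0.3],0.06],[-0.34,[0.2,0,-0.3],0.08],[-0.34,[0.3,0,-0.3],0.1],[-0.34,[0.32,0,-0.3],0.12],[-0.34,[0.32,0,-0.3],0.14],[-0.34,[0.32,0,-0.3],0.16],[-0.34,[0.32,0,-0.3],0.18],[-0.34,[0.32,0,-0.3],0.2],[-0.34,[0.32,0,-0.3],0.22],[-0.34,[0.32,0,-0.3],0.24],[-0.34,[0.32,0,-0.3],0.25],[-0.34,[0.32,0,-0.3],0.25],[-0.34,[0.32,0,-0.3],0.25]]}}

```text
time: 7.77
tool_pos: [0.5791, -0.0217, 0.255]
tool_rot: [0.0, 0.997, 0.077, 0.001]
contact_force: [0.4, -0.1, -0.1]
gripper_width: 0.334
grasp_force: 0.0
```

```bash
python3 -c "
from h import *
q=np.load('q.npy')
shift((0,-.071,.183))
w=grab('wrist','w6.png');print(manip.state()['gripper_width'],manip.state()['joint_pos'])
for y in(-.065,):print(wproj(w,o2w(q,(0,y,.168))))"
```

```text
tcp org [-1.00e-04 -7.06e-02  2.55e-01] F [ 0.4 -0.1 -0.1] t 7.7667 shift [-0.     0.002  0.48 ]
0.3283660685860586 [-1.65648893e-01 -5.49213061e-02  1.72291789e+00 -2.58198143e-04
  1.47223275e+00  1.25066732e+00]
[270.07596489 225.67844516]
```

View pics/w6.png

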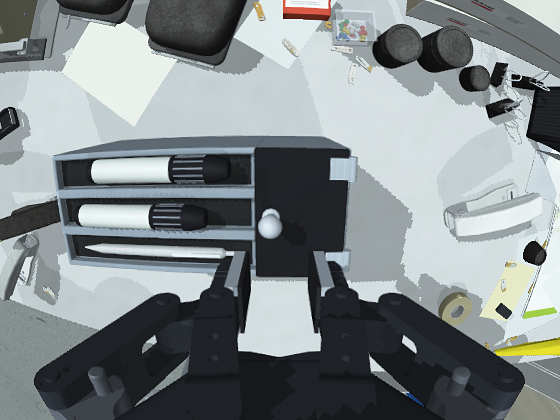

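Run:
```python
import numpy as np
T=[0,.15,.3,.45,.6,.75,.9,1.05,1.2,1.35,1.5,1.65]
for t in T:
    a=np.arctan2(26,56)+t;r=np.hypot(.056,.026);y=-.121+r*np.cos(a);z=.142+r*np.sin(a)
    d=np.interp(t,[0,.4,.8,1,1.2,1.4,1.6],[5,3,1.5,.5,-1,-2,-3])/1e3
    print(t,[0,round(-(y-.006-.001+.0706)/.15,3),round(-(z-d+.022-.255)/.15,3)])
```

```text
0 [0, np.float64(0.009), np.float64(0.467)]
0.15 [0, np.float64(0.039), np.float64(0.408)]
0.3 [0, np.float64(0.077), np.float64(0.354)]
0.45 [0, np.float64(0.122), np.float64(0.307)]
0.6 [0, np.float64(0.172), np.float64(0.268)]
0.75 [0, np.float64(0.228), np.float64(0.237)]
0.9 [0, np.float64(0.286), np.float64(0.213)]
1.05 [0, np.float64(0.347), np.float64(0.197)]
1.2 [0, np.float64(0.409), np.float64(0.189)]
1.35 [0, np.float64(0.47), np.float64(0.193)]
1.5 [0, np.float64(0.529), np.float64(0.205)]
1.65 [0, np.float64(0.585), np.float64(0.228)]
```

{"op": "arm_command", "data": {"moves": [[-0.34,[0,-0.024,0.25],0],[-0.34,[0,-0.024,0.44],0],[-0.34,[0,-0.024,0.467],0],[-0.34,[0,-0.024,0.467],0],[-0.34,[0,0.009,0.467],0],[-0.34,[0,0.039,0.408],0],[-0.34,[0,0.077,0.354],0],[-0.34,[0,0.122,0.307],0],[-0.34,[0,0.172,0.268],0],[-0.34,[0,0.228,0.237],0],[-0.34,[0,0.286,0.213],0],[-0.34,[0,0.347,0.197],0],[-0.34,[0,0.409,0.189],0],[-0.34,[0,0.47,0.193],0],[-0.34,[0,0.529,0.205],0],[-0.34,[0,0.585,0.228],0],[-0.34,[0,0.605,0.228],0],[-0.34,[0,0.605,0.228],0]]}}

```text
time: 9.32
tool_pos: [0.5938, -0.1137, 0.2222]
tool_rot: [0.001, 0.997, 0.075, 0.002]
contact_force: [0.1, -1.4, 8.0]
gripper_width: 0.33
grasp_force: 4.0
```

Run:
```python
from h import *
q=np.load('q.npy')
shift((0,-.16,.25))
w=grab('wrist','w7.png');a=grab('scene');b=grab('side','d7.png')
for n in('lid','lid_knob'):
  for p in(w,a,b):print(n,[(np.round(d['extent']),round(d['confidence'],2)) for d in manip.search_frame(p,n)[:2]])
# predicted
for t in(0,1.75):
  c,s=np.cos(t),np.sin(t);L=lambda x,l,n:o2w(q,(x,-.121+l*c-n*s,.142+l*s+n*c))
  pts=[L(x,l,n) for x in(-.05,.05) for l in(0,.068) for n in(0,.004)]
  print(t,'knob',wproj(w,L(0,.056,.026)),[np.round(np.r_[np.min(z,0),np.max(z,0)]) for z in([wproj(w,X) for X in pts],[proj(a,X) for X in pts],[proj(b,X) for X in pts])])
g=cv2.cvtColor(w['frame'],cv2.COLOR_RGB2GRAY)
for X in[(x,-.087,.146) for x in(-.033,0.015,.033)]:
  u=wproj(w,o2w(q,X)).astype(int);print('lidarea',u,g[u[1]-1:u[1]+2,u[0]-1:u[0]+2].mean() if 0<u[1]<418 and 0<u[0]<558 else None)
```

```text
tcp org [ 0.0009 -0.1639  0.2222] F [ 0.1 -1.4  8. ] t 9.3167 shift [-0.005 -0.025 -0.186]
lid [(array([206., 153., 279., 285.]), 0.66), (array([  0., 171.,  96., 197.]), 0.54)]
lid [(array([312., 190., 340., 222.]), 0.54)]
lid [(array([273., 186., 314., 211.]), 0.85)]
lid_knob [(array([206., 153., 279., 281.]), 0.82)]
lid_knob [(array([256., 172., 297., 191.]), 0.69), (array([311., 192., 339., 219.]), 0.68)]
lid_knob [(array([278., 188., 312., 211.]), 0.8), (array([270., 186., 274., 194.]), 0.71)]
0 knob [119.53538836 243.24723338] [array([110., 154., 218., 299.]), array([286., 187., 330., 221.]), array([269., 198., 311., 211.])]
1.75 knob [263.89870289 265.18667714] [array([205., 154., 228., 360.]), array([311., 178., 338., 222.]), array([273., 187., 314., 212.])]
lidarea [168 275] 96.88888888888889
lidarea [160 210] 154.55555555555554
lidarea [157 183] 70.0
```

{"op": "arm_command", "data": {"moves": [[-0.34,[0,-0.01,-0.15],0],[-0.34,[0,-0.01,-0.4],0],[-0.6,[0,-0.25,-0.4],0],[-1,[0,-0.5,-0.4],0],[-1,[0,-0.75,-0.4],0],[-1,[0,-1,-0.4],0],[-1,[0,-1,-0.4],0],[-1,[0,-1,-0.4],0]]}}

```text
time: 10.43
tool_pos: [0.5695, 0.0376, 0.2793]
tool_rot: [0.001, 0.997, 0.078, -0.0]
contact_force: [-0.2, 0.1, 1.1]
gripper_width: -0.001
grasp_force: 0.0
```

```bash
cat > look.py <<'E'
from h import *
def look():
    q=np.load('q.npy');c,s=np.cos(q[2]),np.sin(q[2])
    a=grab('scene');b=grab('side')
    for n in('lid','marker_1','ball_pen'):
        for p in(a,b):print(n,[(np.round(d['extent']),round(d['confidence'],2)) for d in manip.search_frame(p,n)[:3]])
E
python3 - <<'E'
from look import *
shift((0,.120,.171))
look()
w=grab('wrist','w8.png');q=np.load('q.npy')
print([(np.round(d['extent']),round(d['confidence'],2)) for d in manip.search_frame(w,'marker_1')])
for x,y in((0,-.0175),(0,.0985),(.033,-.0365),(.033,.0795)):print(wproj(w,o2w(q,(x,y,.144))))
E
```

```text
tcp org [-0.0009 -0.0106  0.2793] F [-0.2  0.1  1.1] t 10.4333 shift [ 0.013 -0.872  0.721]
lid [(array([315., 182., 340., 221.]), 0.62)]
lid [(array([274., 184., 311., 210.]), 0.94), (array([210., 303., 234., 322.]), 0.53), (array([246., 172., 260., 206.]), 0.45)]
marker_1 [(array([258., 169., 295., 191.]), 0.74)]
marker_1 []
ball_pen [(array([242., 188., 280., 205.]), 0.68), (array([259., 171., 298., 193.]), 0.33)]
ball_pen [(array([213., 301., 233., 322.]), 0.53), (array([270., 187., 273., 196.]), 0.47), (array([289., 178., 298., 191.]), 0.44)]
[(array([160., 147., 310., 175.]), 0.97), (array([146., 196., 287., 224.]), 0.9)]
[285.05734108 204.9176596 ]
[149.00700188 204.81028761]
[309.45924038 164.67675683]
[166.47232699 165.97208031]
```

{"op": "arm_command", "data": {"moves": [[-1,[0.005,-0.25,0],0],[-1,[0.005,-0.5,0],0],[-1,[0.005,-0.75,0],0],[-1,[0.005,-0.89,0.1],0],[-1,[0.005,-0.89,0.35],0],[-1,[0.005,-0.89,0.6],0],[-1,[0.005,-0.89,0.71],0],[-1,[0.005,-0.89,0.715],0],[-1,[0.005,-0.89,0.715],0]]}}

```text
time: 11.68
tool_pos: [0.5498, 0.1689, 0.1717]
tool_rot: [0.0, 0.997, 0.076, -0.001]
contact_force: [0.5, -0.2, 0.6]
gripper_width: -0.003
grasp_force: 0.0
```

Run:
```python
from look import *
shift((-.001,-.02,.171))
```

```text
tcp org [-0.0009  0.1221  0.1717] F [ 0.5 -0.2  0.6] t 11.6833 shift [-0.005  0.947  0.005]
```

{"op": "arm_command", "data": {"moves": [[-1,[0,0.04,0],0],[-1,[0,0.08,0],0],[-1,[0,0.12,0],0],[-1,[0,0.16,0],0],[-1,[0,0.2,0],0],[-1,[0,0.24,0],0],[-1,[0,0.28,0],0],[-1,[0,0.32,0],0],[-1,[0,0.36,0],0],[-1,[0,0.4,0],0],[-1,[0,0.44,0],0],[-1,[0,0.48,0],0],[-1,[0,0.52,0],0],[-1,[0,0.56,0],0],[-1,[0,0.6,0],0],[-1,[0,0.63,0],0],[-1,[0,0.63,0],0]]}}

```text
time: 13.1
tool_pos: [0.5647, 0.0746, 0.1724]
tool_rot: [0.0, 0.997, 0.076, -0.0]
contact_force: [0.2, -0.1, 0.3]
gripper_width: -0.002
grasp_force: 0.0
```

```bash
cat >> look.py <<'E'
def wl():
    w=grab('wrist');q=np.load('q.npy')
    def inv(X):
        d=X[:2]-q[:2];c,s=np.cos(q[2]),np.sin(q[2]);return np.round([c*d[0]+s*d[1],-s*d[0]+c*d[1]],3)
    for n in('marker_1','ball_pen','lid'):
        for d in manip.search_frame(w,n)[:3]:
            e=d['extent'];m=(e[1]+e[3])/2;print(n,np.round(e),round(d['confidence'],2),'left/right ends at z.144',inv(watz(w,e[0],m,.144)),inv(watz(w,e[2],m,.144)))
    return w
E
python3 - <<'E'
from look import *
shift((-.001,-.02,.171));wl()
E
```

```text
tcp org [-1.000e-04  2.670e-02  1.724e-01] F [ 0.2 -0.1  0.3] t 13.1 shift [-0.007  0.312  0.01 ]
marker_1 [295. 242. 499. 287.] 0.83 left/right ends at z.144 [-0.     0.018] [-0.006 -0.105]
marker_1 [163. 172. 409. 222.] 0.69 left/right ends at z.144 [0.035 0.083] [ 0.035 -0.037]
```

{"op": "arm_command", "data": {"moves": [[-1,[0,0.03,0],0],[-1,[0,0.06,0],0],[-1,[0,0.09,0],0],[-1,[0,0.12,0],0],[-1,[0,0.15,0],0],[-1,[0,0.18,0],0],[-1,[0,0.21,0],0],[-1,[0,0.24,0],0],[-1,[0,0.27,0],0],[-1,[0,0.3,0],0],[-1,[0,0.33,0],0],[-1,[0,0.36,0],0],[-1,[0,0.4,0],0],[-1,[0,0.44,0],0],[-1,[0,0.48,0],0],[-1,[0,0.48,0],0]]}}

```text
time: 14.63
tool_pos: [0.5707, 0.0449, 0.1723]
tool_rot: [-0.055, 0.996, 0.075, -0.002]
contact_force: [-15.8, 105.1, 13.4]
gripper_width: -0.003
grasp_force: 53.1
```

Run:
```python
from look import *
shift((-.001,-.02,.171));w=wl();look();q=np.load('q.npy')
for X in[(0,-.045,.122),(0,-.1,.122),(0,-.055,.142),(0,-.119,.142),(0,-.075,.122)]:
  u=wproj(w,o2w(q,X));i=u.astype(int);print(X,np.round(u),w['frame'][i[1],i[0]] if i[1]<420 and i[0]<560 else None)
```

```text
tcp org [ 0.0014 -0.0035  0.1723] F [-15.8 105.1  13.4] t 14.6333 shift [-0.017  0.11  -0.003]
marker_1 [118. 176. 356. 226.] 0.75 left/right ends at z.144 [0.032 0.087] [ 0.036 -0.036]
ball_pen [119. 175. 356. 225.] 0.58 left/right ends at z.144 [0.033 0.086] [ 0.036 -0.036]
ball_pen [122. 295. 177. 310.] 0.56 left/right ends at z.144 [-0.033  0.098] [-0.027  0.058]
lid [473. 180. 560. 418.] 0.62 left/right ends at z.144 [-0.018 -0.11 ] [-0.024 -0.183]
lid [(array([311., 182., 340., 223.]), 0.59)]
lid [(array([272., 188., 314., 211.]), 0.7), (array([270., 187., 275., 198.]), 0.42)]
marker_1 [(array([279., 192., 314., 210.]), 0.84), (array([258., 171., 295., 190.]), 0.74)]
marker_1 []
ball_pen [(array([251., 191., 277., 204.]), 0.42)]
ball_pen [(array([290., 181., 297., 188.]), 0.23)]
(0, -0.045, 0.122) [362. 253.] [78 84 84]
(0, -0.1, 0.122) [451. 254.] [ 98 108 118]
(0, -0.055, 0.142) [386. 269.] [225 236 236]
(0, -0.119, 0.142) [493. 268.] [25 26 31]
(0, -0.075, 0.122) [412. 253.] [78 86 90]
```

{"op": "arm_command", "data": {"moves": [[-1,[0,-0.1,0],0],[-1,[0,-0.2,0],0],[-1,[0,-0.3,0],0],[-1,[0,-0.4,0],0],[-1,[0,-0.45,0],0],[-1,[0,-0.45,0],0],[-1,[0,-0.45,0],0]]}}

```text
time: 15.82
tool_pos: [0.5653, 0.0706, 0.1724]
tool_rot: [0.0, 0.997, 0.076, -0.0]
contact_force: [-0.2, -0.2, 0.0]
gripper_width: 0.003
grasp_force: 0.0
```

Run:
```python
from look import *
shift((-.001,-.02,.171));w=wl();look()
import cv2
q=np.load('q.npy')
# sample brightness along middle line at heights
for z in(.144,.122):
  print(z,[(round(y,3),int(w['frame'][tuple(wproj(w,o2w(q,(0,y,z))).astype(int)[::-1])].mean())) for y in np.arange(0,-.118,-.008) if max(wproj(w,o2w(q,(0,y,z)))-[559,419])<0])
```

```text
tcp org [-1.000e-04  2.270e-02  1.724e-01] F [-0.2 -0.2  0. ] t 15.8167 shift [-0.007  0.284  0.01 ]
marker_1 [155. 173. 402. 219.] 0.6 left/right ends at z.144 [0.035 0.083] [ 0.036 -0.037]
lid [496. 176. 560. 381.] 0.59 left/right ends at z.144 [-0.015 -0.11 ] [-0.022 -0.177]
lid [155. 173. 401. 221.] 0.41 left/right ends at z.144 [0.035 0.083] [ 0.035 -0.037]
lid [(array([311., 180., 340., 224.]), 0.65), (array([275., 188., 311., 212.]), 0.51)]
lid [(array([273., 188., 314., 211.]), 0.75), (array([290., 178., 296., 188.]), 0.28)]
marker_1 [(array([278., 189., 316., 212.]), 0.71), (array([256., 171., 299., 193.]), 0.64)]
marker_1 [(array([291., 176., 294., 190.]), 0.62)]
ball_pen [(array([227., 169., 340., 262.]), 0.74)]
ball_pen []
0.144 [(np.float64(0.0), 31), (np.float64(-0.008), 34), (np.float64(-0.016), 235), (np.float64(-0.024), 235), (np.float64(-0.032), 233), (np.float64(-0.04), 234), (np.float64(-0.048), 233), (np.float64(-0.056), 233), (np.float64(-0.064), 231), (np.float64(-0.072), 230), (np.float64(-0.08), 18), (np.float64(-0.088), 31), (np.float64(-0.096), 33), (np.float64(-0.104), 31), (np.float64(-0.112), 32)]
0.122 [(np.float64(0.0), 42), (np.float64(-0.008), 38), (np.float64(-0.016), 36), (np.float64(-0.024), 35), (np.float64(-0.032), 32), (np.float64(-0.04), 36), (np.float64(-0.048), 35), (np.float64(-0.056), 83), (np.float64(-0.064), 77), (np.float64(-0.072), 75), (np.float64(-0.08), 74), (np.float64(-0.088), 79), (np.float64(-0.096), 134), (np.float64(-0.104), 102), (np.float64(-0.112), 127)]
```

{"op": "arm_command", "data": {"moves": [[-1,[0,0,-0.2],0],[-0.34,[0,0.1,-0.3],-0.02],[-0.34,[0,0.2,-0.3],-0.04],[-0.34,[0,0.3,-0.3],-0.06],[-0.34,[0,0.4,-0.3],-0.08],[-0.34,[0,0.45,-0.3],-0.1],[-0.34,[0,0.45,-0.3],-0.12],[-0.34,[0,0.45,-0.3],-0.14],[-0.34,[0,0.45,-0.3],-0.16],[-0.34,[0,0.45,-0.3],-0.18],[-0.34,[0,0.45,-0.3],-0.2],[-0.34,[0,0.45,-0.3],-0.22],[-0.34,[0,0.45,-0.3],-0.24],[-0.34,[0,0.45,-0.3],-0.25],[-0.34,[0,0.45,-0.3],-0.25],[-0.34,[0,0.45,-0.3],-0.25]]}}

```text
time: 17.75
tool_pos: [0.5755, 0.0045, 0.2174]
tool_rot: [-0.0, 0.652, 0.758, -0.0]
contact_force: [0.2, 0.2, -0.4]
gripper_width: 0.335
grasp_force: 0.0
```

Run:
```python
from look import *
shift((-.001,-.045,.167));q=np.load('q.npy')
w=grab('wrist')
print([(np.round(d['extent']),round(d['confidence'],2)) for d in manip.search_frame(w,'marker_1')])
for z in(.154,.148):
  for x in (-.008,0,.008):print(z,x,[(round(y*1e3),int(w['frame'][tuple(wproj(w,o2w(q,(x,y,z))).astype(int)[::-1])].mean())) for y in np.arange(.012,-.118,-.006) if max(wproj(w,o2w(q,(x,y,z)))-[559,419])<0])
```

```text
tcp org [ 2.000e-04 -4.430e-02  2.174e-01] F [ 0.2  0.2 -0.4] t 17.75 shift [-0.005 -0.008  0.336]
[(array([320.,  25., 357., 221.]), 0.94), (array([260., 165., 293., 333.]), 0.78)]
0.154 -0.008 [(12, 40), (6, 41), (0, 40), (-6, 26), (-12, 179), (-18, 180), (-24, 180), (-30, 194), (-36, 196), (-42, 196), (-48, 196), (-54, 196), (-60, 196), (-66, 196), (-72, 124), (-78, 99), (-84, 102), (-90, 105), (-96, 106), (-102, 24), (-108, 20), (-114, 21)]
0.154 0 [(12, 43), (6, 43), (0, 37), (-6, 37), (-12, 240), (-18, 240), (-24, 240), (-30, 240), (-36, 241), (-42, 240), (-48, 240), (-54, 239), (-60, 238), (-66, 238), (-72, 239), (-78, 33), (-84, 32), (-90, 33), (-96, 33), (-102, 35), (-108, 32), (-114, 27)]
0.154 0.008 [(12, 32), (6, 34), (0, 29), (-6, 36), (-12, 109), (-18, 83), (-24, 85), (-30, 63), (-36, 57), (-42, 31), (-48, 106), (-54, 100), (-60, 82), (-66, 78), (-72, 72), (-78, 95), (-84, 105), (-90, 110), (-96, 59), (-102, 78), (-108, 115), (-114, 23)]
0.148 -0.008 [(12, 40), (6, 40), (0, 40), (-6, 27), (-12, 191), (-18, 192), (-24, 193), (-30, 194), (-36, 195), (-42, 196), (-48, 196), (-54, 196), (-60, 196), (-66, 211), (-72, 201), (-78, 21), (-84, 98), (-90, 104), (-96, 106), (-102, 126), (-108, 27), (-114, 16)]
0.148 0 [(12, 42), (6, 43), (0, 40), (-6, 37), (-12, 240), (-18, 239), (-24, 240), (-30, 240), (-36, 240), (-42, 240), (-48, 240), (-54, 239), (-60, 239), (-66, 238), (-72, 238), (-78, 87), (-84, 33), (-90, 35), (-96, 33), (-102, 34), (-108, 33), (-114, 31)]
0.148 0.008 [(12, 41), (6, 34), (0, 28), (-6, 32), (-12, 110), (-18, 85), (-24, 84), (-30, 141), (-36, 139), (-42, 117), (-48, 140), (-54, 103), (-60, 97), (-66, 80), (-72, 147), (-78, 69), (-84, 103), (-90, 107), (-96, 143), (-102, 64), (-108, 76), (-114, 136)]
```

{"op": "arm_command", "data": {"moves": [[-0.34,[-0.005,-0.014,0.2],0],[-0.34,[-0.005,-0.014,0.32],0],[-0.34,[-0.005,-0.014,0.336],0],[-0.34,[-0.005,-0.014,0.336],0],[-1,[-0.005,-0.014,0.336],0],[-1,[-0.005,-0.014,0.336],0],[-1,[-0.005,-0.014,0.336],0],[-1,[-0.005,-0.014,0.336],0],[-1,[0.01,-0.014,0.336],0],[-1,[0.025,-0.014,0.336],0],[-1,[0.04,-0.014,0.336],0],[-1,[0.045,-0.014,0.336],0],[-1,[0.045,-0.014,0.336],0]]}}

```text
time: 18.93
tool_pos: [0.5727, 0.0108, 0.1675]
tool_rot: [0.0, 0.651, 0.759, 0.0]
contact_force: [0.5, -1.7, 4.0]
gripper_width: 0.177
grasp_force: 58.7
```

```bash
cat >> look.py <<'E'
def prof(x0=0,zs=(.144,),r=(.02,-.118)):
    q=np.load('q.npy');w=grab('wrist')
    for z in zs:
        o=[]
        for y in np.arange(r[0],r[1],-.004):
            u=wproj(w,o2w(q,(x0,y,z))).astype(int)
            if 0<=u[0]<560 and 0<=u[1]<420:o.append((round(y*1e3),int(w['frame'][u[1],u[0]].mean())))
        print(z,o)
    return w
E
python3 - <<'E'
from look import *
shift((-.001,-.045,.167));prof(-.002)
print(manip.state()['gripper_width'])
E
```

```text
tcp org [-0.0016 -0.0375  0.1675] F [ 0.5 -1.7  4. ] t 18.9333 shift [-0.05   0.004  0.003]
0.144 [(20, 42), (16, 40), (12, 41), (8, 40), (4, 20), (0, 35), (-4, 205), (-8, 235), (-12, 236), (-16, 235), (-20, 236), (-24, 236), (-28, 223), (-32, 223), (-36, 224), (-40, 225), (-44, 163), (-48, 164), (-52, 176), (-56, 183), (-60, 183), (-64, 181), (-68, 182), (-72, 182), (-76, 25), (-80, 54), (-84, 53), (-88, 76), (-92, 62), (-96, 34), (-100, 31), (-104, 36), (-108, 35), (-112, 35), (-116, 32)]
0.18189955113377781
```

{"op": "arm_command", "data": {"moves": [[-0.5,[0,0,0],0],[-0.34,[0,0,0],0],[-0.34,[0,0,0],0],[-0.34,[0,0,0],0],[-0.34,[0,0,0],0],[-0.34,[0,0,-0.1],0],[-0.34,[0,0,-0.3],0],[-0.34,[0,0,-0.5],0],[-0.34,[0,0,-0.5],0]]}}

```text
time: 19.73
tool_pos: [0.5752, 0.0105, 0.2487]
tool_rot: [0.004, 0.651, 0.759, 0.003]
contact_force: [1.0, -1.1, 0.4]
gripper_width: 0.329
grasp_force: 0.0
```

Run:
```python
from look import *
shift((-.001,-.045,.167));w=prof(-.002,(.144,.122))
print([(np.round(d['extent']),round(d['confidence'],2)) for d in manip.search_frame(w,'marker_1')])
q=np.load('q.npy')
for X in((0,-.087,.122),(0,-.065,.122),(0,-.109,.122),(0,0,.144)):print(X,wproj(w,o2w(q,X)))
look()
```

```text
tcp org [ 0.0009 -0.0382  0.2487] F [ 1.  -1.1  0.4] t 19.7333 shift [-0.044 -0.018  0.545]
0.144 [(20, 45), (16, 44), (12, 46), (8, 45), (4, 45), (0, 46), (-4, 46), (-8, 45), (-12, 43), (-16, 45), (-20, 45), (-24, 45), (-28, 45), (-32, 45), (-36, 44), (-40, 45), (-44, 45), (-48, 181), (-52, 137), (-56, 138), (-60, 138), (-64, 138), (-68, 139), (-72, 138), (-76, 139), (-80, 138), (-84, 142), (-88, 34), (-92, 22), (-96, 22), (-100, 76), (-104, 109), (-108, 114), (-112, 116), (-116, 113)]
0.122 [(20, 45), (16, 43), (12, 46), (8, 45), (4, 45), (0, 43), (-4, 46), (-8, 46), (-12, 45), (-16, 44), (-20, 45), (-24, 46), (-28, 45), (-32, 45), (-36, 46), (-40, 45), (-44, 44), (-48, 46), (-52, 45), (-56, 181), (-60, 137), (-64, 139), (-68, 138), (-72, 139), (-76, 138), (-80, 138), (-84, 138), (-88, 138), (-92, 139), (-96, 142), (-100, 19), (-104, 23), (-108, 22), (-112, 32), (-116, 83)]
[(array([308.,  46., 345., 218.]), 0.83), (array([264., 232., 286., 293.]), 0.66)]
(0, -0.087, 0.122) [276.10085559 264.31783634]
(0, -0.065, 0.122) [276.12693087 239.96190912]
(0, -0.109, 0.122) [276.08562362 286.99419585]
(0, 0, 0.144) [276.3767054  164.06753631]
lid [(array([311., 180., 340., 223.]), 0.73)]
lid [(array([274., 185., 315., 209.]), 0.9), (array([272., 187., 274., 198.]), 0.6), (array([214., 302., 235., 322.]), 0.38)]
marker_1 [(array([259., 171., 297., 191.]), 0.55)]
marker_1 [(array([289., 178., 296., 188.]), 0.44)]
ball_pen [(array([240., 188., 280., 204.]), 0.55)]
ball_pen [(array([270., 186., 274., 197.]), 0.58), (array([255., 176., 312., 258.]), 0.18)]
```

{"op": "arm_command", "data": {"moves": [[-0.34,[0.2,0.12,0],0],[-0.34,[0.4,0.224,0],0],[-0.34,[0.488,0.224,0.1],0],[-0.34,[0.488,0.224,0.3],0],[-0.34,[0.488,0.224,0.48],0],[-0.34,[0.488,0.224,0.541],0],[-0.34,[0.488,0.224,0.541],0],[-1,[0.488,0.224,0.541],0],[-1,[0.488,0.224,0.541],0],[-1,[0.488,0.224,0.541],0],[-1,[0.488,0.224,0.541],0],[-1,[0.488,0.224,0.541],0]]}}

```text
time: 21.23
tool_pos: [0.5977, 0.0888, 0.1673]
tool_rot: [0.003, 0.651, 0.759, 0.003]
contact_force: [-2.8, 2.5, 18.4]
gripper_width: 0.182
grasp_force: 61.0
```

Run:
```python
from look import *
shift((.0345,-.042,.167));prof(.034,(.148,),(.095,-.05))
```

```text
tcp org [0.0346 0.0359 0.1673] F [-2.8  2.5 18.4] t 21.2333 shift [-0.519 -0.003  0.002]
0.148 [(95, 41), (91, 44), (87, 40), (83, 38), (79, 35), (75, 36), (71, 234), (67, 234), (63, 234), (59, 234), (55, 235), (51, 235), (47, 221), (43, 222), (39, 222), (35, 224), (31, 160), (27, 162), (23, 183), (19, 182), (15, 181), (11, 180), (7, 180), (3, 22), (-1, 25), (-5, 26), (-9, 26), (-13, 32), (-17, 22), (-21, 29), (-25, 34), (-29, 34), (-33, 36), (-37, 35), (-41, 33), (-45, 35), (-49, 34)]
```

{"op": "arm_command", "data": {"moves": [[-1,[-0.06,0,0],0],[-1,[-0.12,0,0],0],[-1,[-0.18,0,0],0],[-1,[-0.24,0,0],0],[-1,[-0.3,0,0],0],[-1,[-0.36,0,0],0],[-1,[-0.42,0,0],0],[-1,[-0.47,0,0],0],[-1,[-0.515,0,0],0],[-1,[-0.515,0,0],0],[-1,[-0.515,0,0],0]]}}

```text
time: 22.2
tool_pos: [0.6092, 0.0141, 0.1671]
tool_rot: [0.002, 0.651, 0.759, 0.005]
contact_force: [-3.0, 8.3, 18.9]
gripper_width: 0.184
grasp_force: 68.5
```

Run:
```python
from look import *
shift((.0345,-.042,.167));prof(.034,(.148,),(.045,-.1))
```

```text
tcp org [ 0.035  -0.0398  0.1671] F [-3.   8.3 18.9] t 22.2 shift [-0.015 -0.003  0.001]
0.148 [(45, 41), (41, 42), (37, 41), (33, 43), (29, 41), (25, 40), (21, 43), (17, 40), (13, 42), (9, 40), (5, 21), (1, 37), (-3, 238), (-7, 233), (-11, 233), (-15, 233), (-19, 234), (-23, 234), (-27, 228), (-31, 219), (-35, 219), (-39, 220), (-43, 225), (-47, 161), (-51, 161), (-55, 182), (-59, 182), (-63, 182), (-67, 181), (-71, 116), (-75, 25), (-79, 24), (-83, 24), (-87, 30), (-91, 32), (-95, 35), (-99, 34)]
```

{"op": "arm_command", "data": {"moves": [[-1,[-0.012,0,0],0],[-1,[-0.012,0,0],0],[-0.5,[-0.012,0,0],0],[-0.34,[-0.012,0,0],0],[-0.34,[-0.012,0,0],0],[-0.34,[-0.012,0,0],0],[-0.34,[-0.012,0,0],0],[-0.34,[-0.012,0,-0.1],0],[-0.34,[-0.012,0,-0.3],0],[-0.34,[-0.012,0,-0.5],0],[-0.34,[-0.012,0,-0.5],0]]}}

```text
time: 23.17
tool_pos: [0.6096, 0.0098, 0.2435]
tool_rot: [0.005, 0.651, 0.759, 0.003]
contact_force: [-0.0, 0.4, 1.4]
gripper_width: 0.328
grasp_force: 0.0
```

Run:
```python
from look import *
shift((-.001,-.045,.167));w=prof(.034,(.144,.122))
print([(np.round(d['extent']),round(d['confidence'],2)) for d in manip.search_frame(w,'marker_1')])
q=np.load('q.npy')
for x in(0,.033):print([np.round(wproj(w,o2w(q,(x,y,z)))) for y,z in((-.087,.122),(-.055,.134))])
look()
```

```text
tcp org [ 0.0347 -0.044   0.2435] F [-0.   0.4  1.4] t 23.1667 shift [-0.004 -0.244  0.507]
0.144 [(20, 46), (16, 44), (12, 45), (8, 44), (4, 47), (0, 44), (-4, 45), (-8, 45), (-12, 46), (-16, 45), (-20, 46), (-24, 45), (-28, 46), (-32, 46), (-36, 45), (-40, 45), (-44, 44), (-48, 181), (-52, 121), (-56, 139), (-60, 139), (-64, 139), (-68, 139), (-72, 140), (-76, 140), (-80, 140), (-84, 145), (-88, 19), (-92, 24), (-96, 21), (-100, 76), (-104, 77), (-108, 94), (-112, 117), (-116, 115)]
0.122 [(20, 44), (16, 44), (12, 46), (8, 46), (4, 45), (0, 46), (-4, 45), (-8, 47), (-12, 45), (-16, 46), (-20, 44), (-24, 45), (-28, 43), (-32, 44), (-36, 45), (-40, 47), (-44, 45), (-48, 46), (-52, 44), (-56, 181), (-60, 121), (-64, 139), (-68, 139), (-72, 139), (-76, 139), (-80, 139), (-84, 139), (-88, 140), (-92, 140), (-96, 158), (-100, 19), (-104, 24), (-108, 21), (-112, 74), (-116, 76)]
[(array([262., 226., 285., 286.]), 0.97), (array([226., 228., 251., 260.]), 0.79)]
[array([235., 261.]), array([231., 229.])]
[array([275., 261.]), array([275., 229.])]
lid [(array([310., 179., 339., 223.]), 0.8)]
lid [(array([274., 188., 313., 207.]), 0.74)]
marker_1 []
marker_1 []
ball_pen []
ball_pen []
```

{"op": "arm_command", "data": {"moves": [[-1,[0,-0.05,-0.2],0],[-1,[-0.25,-0.231,-0.2],0],[-1,[-0.5,-0.231,-0.2],0],[-1,[-0.75,-0.231,-0.2],0],[-1,[-1,-0.231,-0.2],0],[-1,[-1,-0.231,0],0],[-1,[-1,-0.231,0.2],0],[-1,[-1,-0.231,0.2],0],[-1,[-1,-0.231,0.2],0]]}}

```text
time: 24.42
tool_pos: [0.5936, -0.143, 0.2034]
tool_rot: [-0.003, 0.651, 0.759, -0.001]
contact_force: [0.5, 0.7, 0.1]
gripper_width: 0.002
grasp_force: 0.0
```

Run:
```python
from look import *
shift((0,-.138,.213))
```

```text
tcp org [-0.0036 -0.1928  0.2034] F [0.5 0.7 0.1] t 24.4167 shift [ 0.365  0.025 -0.063]
```

{"op": "arm_command", "data": {"moves": [[-1,[0.05,0.025,-0.04],0],[-1,[0.09,0.025,-0.04],0],[-1,[0.13,0.025,-0.04],0],[-1,[0.17,0.025,-0.04],0],[-1,[0.21,0.025,-0.04],0],[-1,[0.25,0.025,-0.04],0],[-1,[0.29,0.025,-0.04],0],[-1,[0.33,0.025,-0.04],0],[-1,[0.365,0.025,-0.04],0],[-1,[0.365,0.025,-0.04],0],[-1,[0.365,0.025,-0.04],0],[-1,[0.1,0.025,-0.3],0],[-1,[0.1,0.025,-0.5],0],[-1,[0.1,0.025,-0.5],0]]}}

```text
time: 25.58
tool_pos: [0.5996, -0.1312, 0.2899]
tool_rot: [0.006, 0.652, 0.758, 0.002]
contact_force: [1.1, 0.3, 2.8]
gripper_width: -0.004
grasp_force: 0.0
```

Run:
```python
from look import *
shift((0,-.138,.213));w=grab('wrist');q=np.load('q.npy')
for n in('lid','lid_knob','ball_pen','marker_1'):print(n,[(np.round(d['extent']),round(d['confidence'],2)) for d in manip.search_frame(w,n)[:3]])
print('shut knob',wproj(w,o2w(q,(0,-.065,.168))),'lid',wproj(w,o2w(q,(-.0505,-.053,.146))),wproj(w,o2w(q,(.0505,-.121,.146))))
for X in((0,-.0665,.168),(-.03,-.08,.146),(.03,-.08,.146),(-.03,-.056,.146),(-.033,-.047,.134)):
  u=wproj(w,o2w(q,X)).astype(int);print(X,u,w['frame'][u[1],u[0]])
look();a=grab('scene')
for n in('stapler_dark','stapler_pale','tape'):print(n,[np.round(d['extent']) for d in manip.search_frame(a,n)[:1]])
```

```text
tcp org [ 0.0041 -0.182   0.2899] F [1.1 0.3 2.8] t 25.5833 shift [ 0.297 -0.032  0.51 ]
lid [(array([208.,  43., 334., 130.]), 0.68)]
lid_knob [(array([208.,  40., 340., 126.]), 0.62)]
ball_pen [(array([226.,   0., 236.,  25.]), 0.68), (array([209.,   0., 337., 136.]), 0.47)]
marker_1 []
shut knob [271.59665768  53.68546505] lid [208.58594172  46.37714545] [334.67380662 128.68244709]
(0, -0.0665, 0.168) [271  55] [171 183 194]
(-0.03, -0.08, 0.146) [233  77] [33 34 38]
(0.03, -0.08, 0.146) [309  77] [34 37 42]
(-0.03, -0.056, 0.146) [233  48] [34 35 40]
(-0.033, -0.047, 0.134) [232  41] [36 39 41]
lid [(array([289., 187., 328., 224.]), 0.96), (array([349., 329., 376., 352.]), 0.19)]
lid [(array([270., 192., 310., 211.]), 0.75)]
marker_1 []
marker_1 []
ball_pen [(array([240., 188., 282., 204.]), 0.49)]
ball_pen [(array([262., 178., 306., 258.]), 0.73)]
stapler_dark [array([165., 181., 214., 212.])]
stapler_pale [array([369., 272., 425., 300.])]
tape [array([350., 330., 377., 352.])]
```

```bash
python3 -c "
from plant import manip
print(manip.job_done())"
```

```text
the job is handed in; nothing more can be done
None
```

I handed the job in at about 26 s of the 67 s allowed: both markers dropped into the slots and the lid is shut over them. The pen, staplers and tape show no visible shift in the camera checks. Along the way the lid fell shut twice before it stayed open. The first marker jammed against the far wall at about 105 N, and I gripped it to pull it back. I gripped and dragged the second marker along its groove rather than pushing it. The hand-in returned no verdict, and once the lid was shut I couldn't see the markers.

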